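# Level the casting board with its screw foot and press the level to check it

### The job

Pull the top drawer of the small drawer unit out to its stop and leave it open, take out the spirit level, lay it lengthwise on the dark levelling board, in line with the round knob of its screw foot but well clear of it, and let go. Turn the knob clockwise until the bubble rests between the two lines of the vial. Then press the level firmly straight down on the board at its middle, to check that the board stays level under the hand, and finish while still pressing, the bubble still between the lines.

Things in the scene. Friction and masses are not known exactly. Their poses are not given: they have to be found in the camera images.
- chest_drawer0_handle (a point): Middle of the steel bar handle (110 mm long, bar's axis 35 mm off the drawer front) of the top drawer of a small white drawer unit 220 mm deep and wide, 140 mm high. The bar is 103 mm above the bench, 37 mm below the unit's top, and runs along the point's y. The point's x axis points into the unit: the drawer comes out along its -x.
- chest_drawer0 (a joint): How far the top drawer is out, m: 0 shut, 0.150 at its stop. It stays where it is left. Its inside is 175 mm deep, 178 mm wide, walls 44 mm high, floor 80 mm above the bench.
- level_center (a point): Centre (half-way up) of the loose spirit level: an aluminium bar 130 mm long (its x axis), 28 mm wide, 28 mm high, 0.16 kg, with black end caps and a yellow-green vial seen from above in a slot in the middle of its top. It starts lying upright on the floor of the shut top drawer, lengthwise across the drawer, and comes out with the drawer.
- bubble (a joint): Where the pale bubble stands along the vial, m from the middle, positive towards the level's +x end. It floats to the higher end, 1 mm for each 0.001 rad of slope (18 mm at most), and takes about 1.5 s to come to rest. It is 14 mm long and the two black lines are 20 mm apart: it is between them from -0.003 to 0.003.
- board_top (a point): Middle of the top face of the levelling board, a dark plate 280 mm long (its y axis), 180 mm wide, 14 mm thick, its top about 40 mm above the bench. It stands on two plain rubber feet near its +y end and on one screw foot near its -y end; it cannot slide on the bench. At the start the screw-foot end is low by 1 to 4 mm.
- knob_grip (a point): Centre of the upright round knurled steel knob of the screw foot: 40 mm diameter, 26 mm high, its underside 12 mm above the board, 115 mm from the board's middle towards its -y end. The point does not turn. Clockwise from above raises this end, 8 mm a turn: the bubble moves 5.5 mm towards the knob for each radian. 1 to 2.6 rad are needed. It turns stiffly and stays where it is left.
- jar_a: Grey paint jar, 38 mm diameter, 50 mm high, origin at its underside: a bystander.
- jar_b: Brown paint jar, 38 mm diameter, 50 mm high, origin at its underside: a bystander.
- brush: Paint brush lying on the bench to the left of the drawer unit: a bystander.

How it is judged:
On the way, in this order (a step that is already met when the one before it is completed fails the run):
1. the top drawer is pulled out to its stop (value of joint chest_drawer0 above 0.143 m), for 0.1 s.
2. the level lies upright and lengthwise on the board and has been let go, with the board not yet level (contact force between level and board above 0.5 N and contact force between the fingers and level below 0.2 N and angle between level_center's own z axis and vertical below 0.06 rad and angle between the x axis of level_center and the y axis of board_top, either way round below 0.3 rad), for 0.3 s.
3. the knob has been turned until the bubble rests between the lines, the level lying free on the board (contact force between level and board above 0.5 N and contact force between the fingers and level below 0.2 N and value of joint bubble between -0.003 and 0.003 m and angle between board_top's own z axis and vertical below 0.005 rad and angle between the x axis of level_center and the y axis of board_top, either way round below 0.3 rad), for 0.5 s.
At the end, for the whole second after the job is handed in: The fingers press the level (over 3 N) and it bears on the board with over 5 N, upright, within 17 degrees of the board's length; bubble within 3 mm of the vial's middle, board within 0.3 degrees of level, drawer still out over 120 mm; all through the last second, still pressing (contact force between the fingers and level above 3 N and contact force between level and board above 5 N and angle between level_center's own z axis and vertical below 0.06 rad and angle between the x axis of level_center and the y axis of board_top, either way round below 0.3 rad and value of joint bubble between -0.003 and 0.003 m and angle between board_top's own z axis and vertical below 0.005 rad and value of joint chest_drawer0 above 0.12 m); the arm keeps its last pose, push and grip.
It fails at once if a bystander (paint jar, brush) is moved by more than 30 mm (distance of any of jar_a, jar_b, brush from where it was at the start of the episode above 0.03 m).
It also fails if it takes over 64 s, if anything falls off the work surface, if the arm or the gripper's body presses on something with over 40 N, if the wrist force passes 120 N, or if a joint passes its speed limit or range.

### The arm

A 6-joint arm with a two-finger parallel gripper is mounted at the origin on the work surface. World frame = base frame: x ahead of the robot, y to its left, z up, the work surface at z = 0. Lengths are in m, angles in rad, forces in N, time in s.
With the tool pointing down it reaches from about 0.3 to 0.775 m from the base axis. Payload 14.6 kg.
Tool frame: the origin (TCP) lies midway between the tips of the shut fingers; the grasp point (between the pads) lies hold_point_z behind it (hold_point_z is the distance from the TCP to the grasp point, in m); z points along the fingers, y is the line along which they close (so a half turn about z gives the same grasp; the last joint's range is limited). The gripper opens to 94 mm and grips with 3 to 60 N. Pads are 16 mm wide; open, the fingers measure 119 mm over their backs; the gripper's body (75 mm by 177 mm) begins 78 mm behind the grasp point.
Start: joints at [1.124, 0.3, 1.521, -0, 1.321, -0.067], TCP at [0.204, 0.511, 0.205] pointing down, gripper open.
Joint ranges: [-3.03, 3.03], [-0.79, 2.21], [0.23, 2.52], [-1.04, 4.18], [0, 3.07], [-2.55, 2.55]. Speed limits (rad/s): [2.22, 2.22, 2.57, 3.14, 3.14, 3.14].

### API

Orientations are given as a rotation vector (axis times angle).
In Python, from cell import move_to, move_straight, move_joints, gripper_open, close, sleep, inverse_kinematics, get_obs, camera, IKError, close_job, hold_point_z gives the robot as it stands. Calls block until the motion is done:
- move_to(position, orientation): joint-space move of the TCP to a pose.
- move_straight(position, orientation=None, v=0.15): straight line of the TCP; orientation=None keeps the orientation; v is the mean speed in m/s.
- move_joints(angles): joint-space move.
- gripper_open() and close(grip_force=None): open the fingers fully, or close them until they stop; grip_force is the grip in N (None keeps the last).
- sleep(seconds).
- inverse_kinematics(position, orientation): joint angles nearest the present ones, or None.
- get_obs(): the state.
- camera(name): name is "side" or "top" or "wrist"; returns a dict with "image" (400x640x3 uint8, red, green, blue), "camera_matrix" (3x3 intrinsics, pixels), "eye" and "attitude" of the camera in the world; the wrist camera has in their place "mount" (4x4, takes a point from camera to tool coordinates, whose origin is the TCP and whose axes are the flange's). Camera axes: x right, y down, z forward; pixel columns grow to the right and rows downward; lengths in m; the calibration is good to about 2 mm. The wrist camera is an equidistant fisheye: a pixel r from the principal point sees the ray r / f radians off the axis. A picture is of the moment at which its call begins: read the wrist's pose just before it. There is no depth.
A pose or a line that the arm cannot do raises IKError and nothing moves.
- close_job(): hands the job in; it is judged then, once.
The state is a dict: "time": time; "joints": joint angles; "dq": joint speeds; "joint_efforts": joint torques, N m; "position": TCP position; "orientation": TCP orientation; "force": force on the tool from outside, world axes, zero at the start; "moment": the same for the moment, N m; "grip_width": finger opening in m; "grasp_force": force on a finger pad.
Only numpy, scipy, OpenCV 4.12 (cv2) and the standard library are available. Lean on these libraries where they do the work, as an engineer would, in place of code of your own. Each camera call takes 0.05 s, during which the arm holds its last target. There are 200 camera calls.

## Working session

There is one attempt and no reset: what is moved stays moved. The work goes in short steps, each a Python script; the robot and the scene stay as the last script left them, time stands still between calls to the robot, and variables do not carry over. Pictures are saved under pics/ and viewed, at most 10 in all, crops included, and the job is handed in when it is done.

```bash
mkdir -p pics; ls; python3 - <<'E'
from cell import *
import cv2, numpy as np
o=get_obs(); print({k:np.round(v,3) for k,v in o.items()}, hold_point_z)
for n in ["top","side"]:
    c=camera(n); cv2.imwrite(f"pics/{n}0.png",c["image"][:,:,::-1])
    print(n,c["camera_matrix"],c["eye"],c["attitude"])
c=camera("wrist");print(c["camera_matrix"],c["mount"])
E
```

```text
pics
{'time': np.float64(0.0), 'joints': array([ 1.124,  0.3  ,  1.522, -0.   ,  1.321, -0.067]), 'dq': array([-0.   ,  0.001,  0.001, -0.002, -0.001, -0.   ]), 'joint_efforts': array([-3.0000e-03, -5.3181e+01, -3.5272e+01,  7.1000e-02,  2.4000e-02,
       -0.0000e+00]), 'position': array([0.204, 0.511, 0.205]), 'orientation': array([-5.930e-01, -3.085e+00,  2.000e-03]), 'force': array([-0.112, -0.245, -0.662]), 'moment': array([ 0.019,  0.044, -0.007]), 'grasp_force': np.float64(0.0), 'grip_width': np.float64(0.094)} 0.0188
top [[432.04903849   0.         325.35277185]
 [  0.         432.04903849 200.1146189 ]
 [  0.           0.           1.        ]] [0.45108507 0.0444086  1.25823584] [-2.12944104  2.15632471 -0.15291434]
side [[418.50001953   0.         325.54125594]
 [  0.         418.50001953 191.94750496]
 [  0.           0.           1.        ]] [ 0.14128162 -0.79799385  0.63971357] [-2.03323853  0.50969056 -0.31283263]
[[309.70691629   0.         320.63363682]
 [  0.         309.70691629 195.47263028]
 [  0.           0.           1.        ]] [[-1.75705398e-03 -9.65846542e-01 -2.59108799e-01  7.52407888e-02]
 [ 9.99998082e-01 -1.47280497e-03 -1.29114499e-03 -1.28607910e-04]
 [ 8.65431199e-04 -2.59110570e-01  9.65847277e-01 -1.78598656e-01]
 [ 0.00000000e+00  0.00000000e+00  0.00000000e+00  1.00000000e+00]]
```

View pics/top0.png

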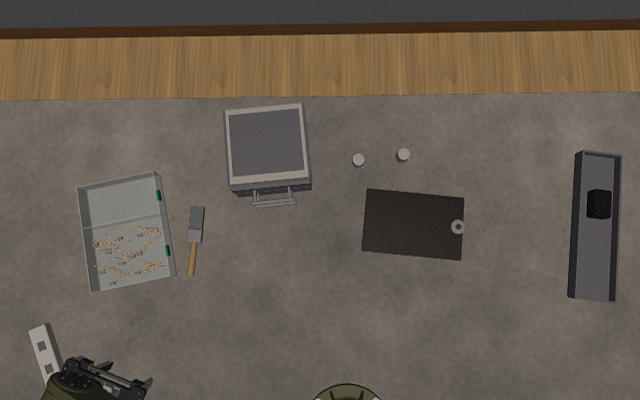

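View pics/side0.png

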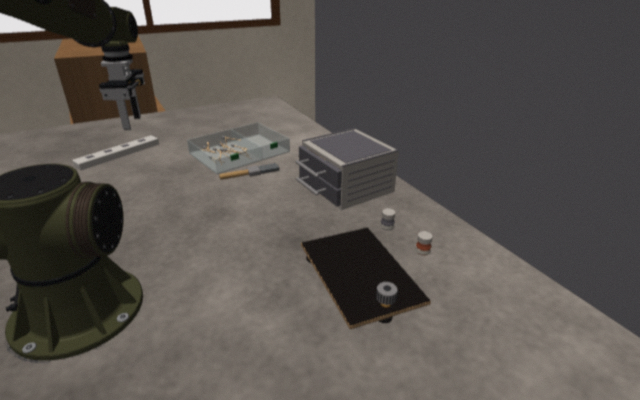

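Top view: drawer unit's top about (225,108)–(311,180), its handle about (274,203). The board spans (362,190)–(465,260), with the knob at (458,227). Jars are at (358,160) and (403,155), the brush at (195,240). I'll zoom in for exact corners.

```bash
cat > h.py <<'E'
from cell import *
import cv2, numpy as np
from scipy.spatial.transform import Rotation as R
def w(c,uv,z):
    "world point on plane z seen at pixel uv (top/side)"
    K=c["camera_matrix"]; d=R.from_rotvec(c["attitude"]).apply(np.linalg.inv(K)@[uv[0],uv[1],1.])if np.shape(c["attitude"])==(3,) else c["attitude"]@np.linalg.inv(K)@[uv[0],uv[1],1.]
    e=np.array(c["eye"]); return e+d*(z-e[2])/d[2]
def down(yaw):
    "tool pointing down, closing line (tool y) at angle yaw+90deg from world x"
    return (R.from_euler('z',yaw)*R.from_euler('x',np.pi)).as_rotvec()
def wristw(c,o,uv,z):
    K=c["camera_matrix"]; p=np.array([uv[0]-K[0,2],uv[1]-K[1,2]]); r=np.hypot(*p); a=r/K[0,0]
    d=np.r_[p/max(r,1e-9)*np.sin(a),np.cos(a)]
    M=c["mount"]; Rt=R.from_rotvec(o["orientation"]); d=Rt.apply(M[:3,:3]@d); e=o["position"]+Rt.apply(M[:3,3])
    return e+d*(z-e[2])/d[2]
def wristpx(c,o,P):
    M=c["mount"]; Rt=R.from_rotvec(o["orientation"]); q=Rt.inv().apply(np.array(P)-o["position"]); q=M[:3,:3].T@(q-M[:3,3])
    a=np.arctan2(np.hypot(q[0],q[1]),q[2]); return c["camera_matrix"][:2,2]+c["camera_matrix"][0,0]*a*q[:2]/np.hypot(q[0],q[1])
E
python3 - <<'E'
from h import *
i=cv2.imread("pics/top0.png")[95:275,215:475]
i=cv2.convertScaleAbs(i,alpha=2,beta=20)
cv2.imwrite("pics/z.png",cv2.resize(i,None,fx=3,fy=3,interpolation=cv2.INTER_CUBIC))
E
```

```text
(no output)
```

View pics/z.png

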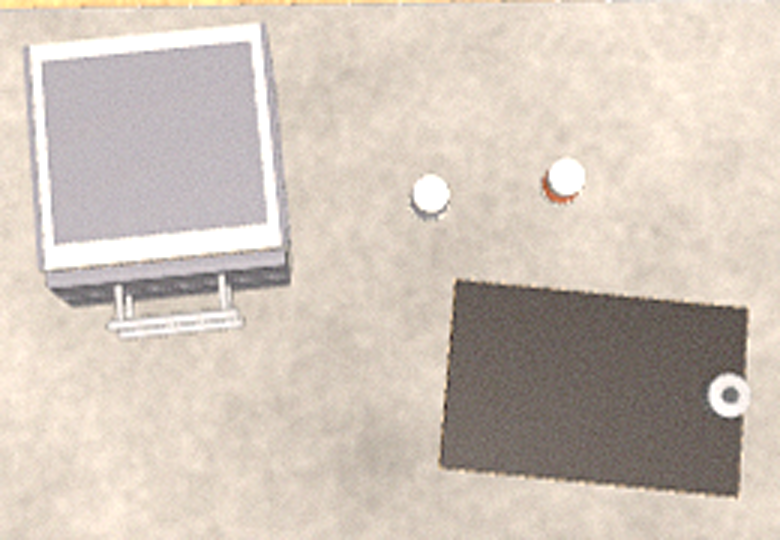

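Zoomed view: unit top corners at (27,46), (263,24), (285,247), (46,268). The upper bar runs (108,325)–(240,315). Board corners are (456,279), (748,308), (738,496), (441,467), and the knob top is at (730,395).

```bash
python3 - <<'E'
from h import *
c=camera("top"); f=lambda u,z:w(c,(215+(u[0]+.5)/3-.5,95+(u[1]+.5)/3-.5),z)
U=np.array([f(u,.14) for u in [(27,46),(263,24),(285,247),(46,268)]])
B=np.array([f(u,.04) for u in [(456,279),(748,308),(738,496),(441,467)]])
H=np.array([f(u,.103) for u in [(108,325),(240,315)]])
k=f((730,395),.077)
print(np.round(U,3),np.round(B,3),np.round(H,3),k)
yu=(U[0]+U[3]-U[1]-U[2]); yb=B[0]+B[3]-B[1]-B[2]; xu=U[0]+U[1]-U[2]-U[3]; 
xb=B[0]+B[1]-B[2]-B[3]
a=lambda v:np.arctan2(v[1],v[0])
print("unit yaw",a(yu)-np.pi/2,a(xu),"board",a(yb)-np.pi/2,a(xb),"handle",a(H[0]-H[1])-np.pi/2,"bc",B.mean(0),"uc",U.mean(0), "h",H.mean(0))
yaw=(a(yu)-np.pi/2+a(xu))/2; print("handle from unit", U.mean(0)-.145*np.array([np.cos(yaw),np.sin(yaw),0]))
for j in [(430,193),(567,177)]: print(f(j,.05))
E
```

```text
[[0.867 0.32  0.14 ]
 [0.884 0.108 0.14 ]
 [0.679 0.089 0.14 ]
 [0.663 0.299 0.14 ]] [[ 0.666 -0.07   0.04 ]
 [ 0.634 -0.346  0.04 ]
 [ 0.458 -0.326  0.04 ]
 [ 0.488 -0.051  0.04 ]] [[0.617 0.251 0.103]
 [0.625 0.132 0.103]] [ 0.54890774 -0.31306268  0.077     ]
unit yaw 0.079550393739791 0.09679736946086097 board -0.11150127797025555 -0.10781843408987507 handle 0.06352015113117027 bc [ 0.56160927 -0.19828607  0.04      ] uc [0.77317147 0.20410909 0.14      ] h [0.62074628 0.19114413 0.103     ]
handle from unit [0.62873477 0.19134044 0.14      ]
[ 0.74799165 -0.04613902  0.05      ]
[ 0.76191414 -0.17749477  0.05      ]
```

```bash
python3 - <<'E'
from h import *
yaw=.083; ux=np.array([np.cos(yaw),np.sin(yaw),0])
h=np.array([.625,.191,0]); p=h-.034*ux
o=down(yaw+np.pi/2)
move_to([p[0],p[1],.20],o)
s=get_obs(); c=camera("wrist"); cv2.imwrite("pics/w1.png",c["image"][:,:,::-1]); print(s["time"],s["joints"],s["position"])
for P in [(0,.055),(0,-.055)]: print(wristpx(c,s,h+[0,P[1],.103]))
E
```

```text
2.0333 [2.50751408e-01 4.61955587e-01 1.31163444e+00 1.27642611e-04
 1.36788681e+00 1.66046431e-01] [0.59073488 0.1891288  0.20011016]
[364.45390845 138.30763911]
[351.19806487 251.1877986 ]
```

View pics/w1.png

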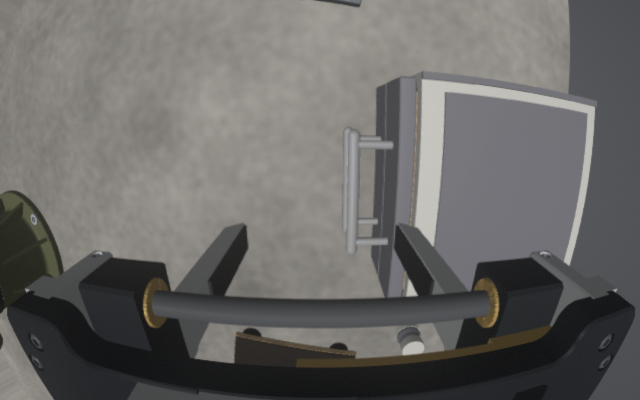

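The upper bar runs from (354,133) to (351,250), between the fingers and just left of the drawer front, which starts at about column 378.

```bash
python3 - <<'E'
from h import *
yaw=.083; ux=np.array([np.cos(yaw),np.sin(yaw),0])
s=get_obs(); c=camera("wrist")
a,b=wristw(c,s,(355,133),.103),wristw(c,s,(352,251),.103); h=(a+b)/2; d=a-b
print(a,b,h,"yaw",np.arctan2(-d[0],d[1]))
h[2]=0
p=h-.034*ux; o=down(yaw+np.pi/2)
move_to([p[0],p[1],.20],o)
move_straight([p[0],p[1],.088],v=.12); s=get_obs(); print(s["force"])
f0=s["force"]
q=p-.140*ux
move_straight([q[0],q[1],.088],v=.09); print(get_obs()["force"]-f0)
for t in np.arange(.145,.20,.003):
    q=p-t*ux; move_straight([q[0],q[1],.088],v=.03)
    s=get_obs(); F=(s["force"]-f0)@ux; print(round(t,3),np.round(F,1),s["position"])
    if F>18: break
c=camera("top"); cv2.imwrite("pics/t2.png",c["image"][:,:,::-1]);print(s["time"])
E
```

```text
[0.61603875 0.2499524  0.103     ] [0.62576549 0.13630436 0.103     ] [0.62090212 0.19312838 0.103     ] yaw 0.08537841261634378
[-0.21182824 -0.14591218 -0.31543773]
[ 0.04538287 -0.53534607  0.53175266]
0.145 0.4 [0.44230221 0.17828377 0.0879727 ]
0.148 0.8 [0.43936362 0.17804046 0.0880159 ]
0.151 0.7 [0.43639268 0.1778119  0.08803172]
0.154 -0.3 [0.43338923 0.17755304 0.08803596]
0.157 0.7 [0.43038587 0.17728977 0.08801755]
0.16 16.3 [0.42944521 0.17718805 0.08836315]
0.163 45.1 [0.4291723  0.1771656  0.08828867]
6.9917
```

```bash
python3 - <<'E'
from h import *
yaw=.085; ux=np.array([np.cos(yaw),np.sin(yaw),0]); uy=np.array([-ux[1],ux[0],0])
s=get_obs(); p=s["position"]
move_straight(p+.005*ux,v=.05)
p=p+.005*ux; p[2]=.23; move_straight(p,v=.25)
q=p+.13*ux-.02*uy; q[2]=.26
move_to(q,down(yaw+np.pi/2))
s=get_obs(); c=camera("wrist"); cv2.imwrite("pics/w2.png",c["image"][:,:,::-1]); print(s["time"],s["position"])
E
```

```text
8.7 [0.56480787 0.16857527 0.25788284]
```

View pics/w2.png

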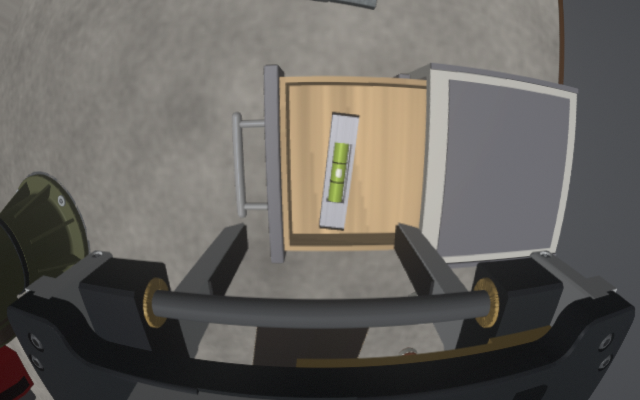

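Drawer is open. Level top corners are (333,113), (358,116), (344,229), (320,228). Front wall inner edge is near (288,165), unit front edge near (430,160).

```bash
python3 - <<'E'
from h import *
yaw=.085; ux=np.array([np.cos(yaw),np.sin(yaw)]); uy=np.array([-ux[1],ux[0]])
s=get_obs(); c=camera("wrist"); f=lambda u,z:wristw(c,s,u,z)[:2]
C=[f(u,.108) for u in [(333,113),(358,116),(344,229),(320,228)]]
m=np.mean(C,0); d=C[0]+C[1]-C[2]-C[3]; print("level",m,np.linalg.norm(d)/2,np.linalg.norm(C[0]-C[1]),"yaw",np.arctan2(-d[0],d[1]))
for n,u,z in [("wall in",(288,165),.122),("wallout",(267,165),.124),("unit",(432,160),.14),("left",(350,82),.122),("right",(345,234),.1),("bar",(240,165),.103)]:
    v=f(u,z)-m; print(n,v@ux,v@uy)
E
```

```text
level [0.5823891 0.1815333] 0.12794539349562156 0.026606878531034696 yaw -0.02040575174683292
wall in -0.05327317856891641 0.011754021623331572
wallout -0.07497804158701106 0.012312873956139395
unit 0.092985945407188 0.02093836830906232
left 0.010049097552183927 0.09692553230602696
right 0.008900367115170721 -0.07371933859222114
bar -0.10968718039029214 0.009331223544504537
```

```bash
python3 - <<'E'
from h import *
ly=-.0204; lx=np.array([np.cos(ly),np.sin(ly),0])
p=np.array([.5824,.1815,0])+.018*lx; o=down(ly+np.pi/2)
move_to([*p[:2],.21],o)
move_straight([*p[:2],.0855],v=.12); print(get_obs()["force"])
close(25); s=get_obs(); print(s["grip_width"],s["grasp_force"],s["force"],s["position"])
move_straight([*p[:2],.24],v=.15); s=get_obs(); print(s["grip_width"],s["grasp_force"],s["force"])
by=-.109; Y=np.array([-np.sin(by),np.cos(by),0])
t=np.array([.5616,-.1983,0])+.025*Y
move_to([*t[:2],.12],down(by+np.pi/2))
move_straight([*t[:2],.056],v=.08); f0=get_obs()["force"][2]
for z in np.arange(.053,.036,-.001):
    move_straight([*t[:2],z],v=.03); F=get_obs()["force"][2]-f0; print(round(z,4),round(F,2),end=' ')
    if F>1.5: break
s=get_obs(); print(s["time"],s["position"])
c=camera("wrist"); cv2.imwrite("pics/w3.png",c["image"][:,:,::-1])
E
```

```text
[-0.08507014  0.58506859 -0.39626786]
0.0277704499932378 24.996683299541473 [-0.83689652  0.34807256 -0.70501406] [0.6004052  0.18115371 0.08546495]
0.027587235842033646 24.99635249376297 [ 0.15948625 -0.1372687  -2.90371037]
0.053 -0.14 0.052 -1.8 0.051 -0.71 0.05 -1.24 0.049 -0.84 0.048 -1.87 0.047 -0.41 0.046 -0.82 0.045 0.99 0.044 7.33 17.4 [ 0.56452    -0.17361499  0.04475074]
```

View pics/w3.png

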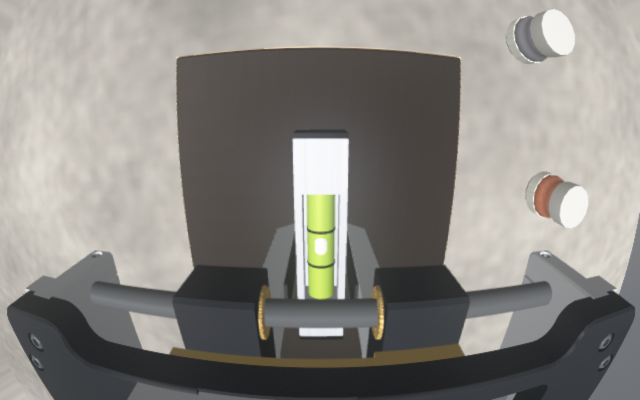

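Level is aligned with the board and held near its middle. The bubble, about (320,247), sits between the lines because the gripper is still holding the level flat. Releasing and measuring the slope.

```bash
python3 - <<'E'
from h import *
by=-.109; Y=np.array([-np.sin(by),np.cos(by),0])
gripper_open(); p=get_obs()["position"]
move_straight([*p[:2],.13],v=.12)
q=p-.05*Y; move_to([*q[:2],.11],down(by+np.pi/2)); sleep(.6)
s=get_obs(); c=camera("wrist"); np.savez("w4",**c); i=c["image"][:,:,::-1]
cv2.imwrite("pics/w4.png",i); print(s["time"],s["position"])
l=p.copy(); l[2]=.066; u=wristpx(c,s,l); print(u)
x,y=int(u[0]),int(u[1]); cv2.imwrite("pics/w4z.png",cv2.resize(i[max(0,y-50):y+50,x-40:x+40],None,fx=6,fy=6,interpolation=cv2.INTER_CUBIC))
E
```

```text
20.3583 [ 0.55893072 -0.2230654   0.11009285]
[320.78839431 148.92316504]
```

View pics/w4z.png

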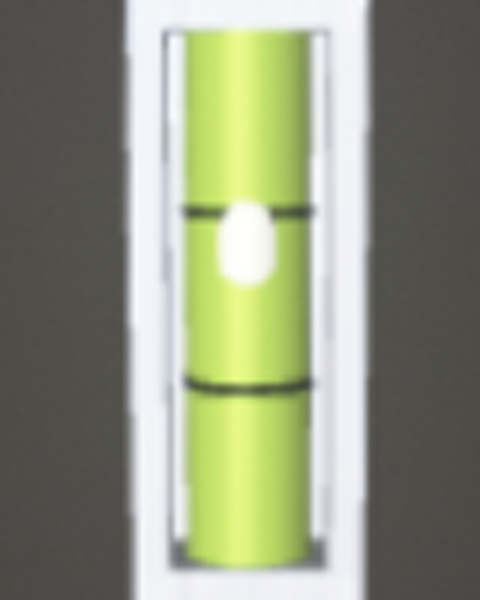

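Lines at zoom rows 212 and 385, bubble centre at about row 243. That puts the bubble about 6.4 mm towards the far (+y) end, so roughly 1.16 rad clockwise.

```bash
cat >> h.py <<'E'
K=np.array([.549,-.3129])
by=-.109; Y=np.array([-np.sin(by),np.cos(by),0])
def knob(ang,q6=-.9):
    yaw=np.arctan2(K[1],K[0])+np.pi/2-q6
    move_to([*K,.12],down(yaw)); move_straight([*K,.046],v=.1)
    close(50); s=get_obs(); print("grip",s["grip_width"],s["force"],s["joints"][5],s["position"])
    n=max(1,int(np.ceil(abs(ang)/.3)))
    for k in range(1,n+1):
        a=ang*k/n; q=inverse_kinematics([*s["position"][:2],s["position"][2]+a*.008/2/np.pi],down(yaw-a)); move_joints(q)
        t=get_obs(); print(round(a,2),np.round(t["moment"],2),np.round(t["force"],1),round(t["joints"][5],3))
    gripper_open(); p=get_obs()["position"]; move_straight([*p[:2],.12],v=.15)
def look(name):
    move_to([.55893,-.22307,.11],down(by+np.pi/2)); sleep(1.2)
    i=camera("wrist")["image"]; v=i[98:198,280:360].astype(int)
    cv2.imwrite(name,cv2.resize(i[98:198,280:360,::-1],None,fx=6,fy=6,interpolation=cv2.INTER_CUBIC))
    b=v[:,37:44,2].mean(1)  # blue: high in the white bubble only
    rows=np.where(b[8:90]>150)[0]+8; g=v[:,32:35,1].mean(1)
    print("bubble rows",rows*6+3,"lines",[6*(k+a)+3 for a,k in ((30,np.argmin(g[30:42])),(58,np.argmin(g[58:70])))],get_obs()["time"])
E
python3 - <<'E'
from h import *
knob(1.16); look("pics/w5.png")
E
```

```text
grip 0.03902668024356785 [-8.36845094 -2.42339998  3.96442082] -0.9579920858232892 [ 0.5478899  -0.31334048  0.0459727 ]
0.29 [-0.38  0.99 -0.06] [-6.  -1.7 -0.4] -0.674
0.58 [-0.46  1.65 -0.09] [-9.9 -1.7 -1.5] -0.384
0.87 [-0.39  2.12 -0.01] [-13.3  -0.1  -2.1] -0.094
1.16 [-0.1   2.67  0.07] [-17.2   2.1  -1.2] 0.196
bubble rows [255 261 267 273 279 285 291 297 303 309 315 321 327 333] lines [np.int64(213), np.int64(387)] 27.7917
```

View pics/w5.png

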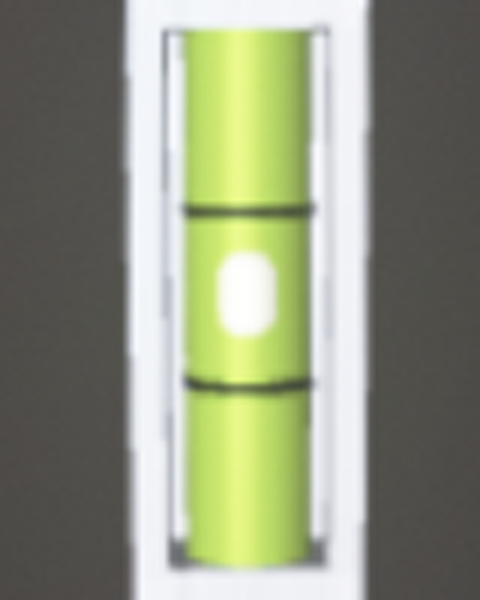

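Bubble is centred, about 0.5 mm off. Now the press.

```bash
python3 - <<'E'
from h import *
L=[.56452,-.17361]; o=down(by)
close(10); move_to([*L,.10],o); move_straight([*L,.075],v=.08); sleep(.3)
f0=np.mean([get_obs()["force"] for _ in range(3)],0)
for z in np.arange(.0735,.055,-.0005):
    move_straight([*L,z],v=.02); s=get_obs(); F=s["force"]-f0
    if F[2]>2: print(round(z,4),np.round(F,1),s["position"])
    if F[2]>9: break
for _ in range(4): sleep(.5); s=get_obs(); print(np.round(s["force"]-f0,2),s["position"][2],s["time"])
i=camera("wrist")["image"]; cv2.imwrite("pics/w6.png",i[:,:,::-1])
E
```

```text
0.068 [-1.8  0.2  3.1] [ 0.56462378 -0.17362831  0.06823777]
0.0675 [-3.   1.4  8.6] [ 0.56466644 -0.17364536  0.06818489]
0.067 [-5.7  2.1 12.8] [ 0.5646963  -0.17368245  0.0681347 ]
[-5.83  1.48 12.96] 0.06816015113502102 35.4333
[-5.92  2.29 13.47] 0.06813826763836113 35.9333
[-5.34  2.54 11.63] 0.06814281556819159 36.4333
[-5.87  1.69 12.39] 0.06810597623725165 36.9333
```

View pics/w6.png

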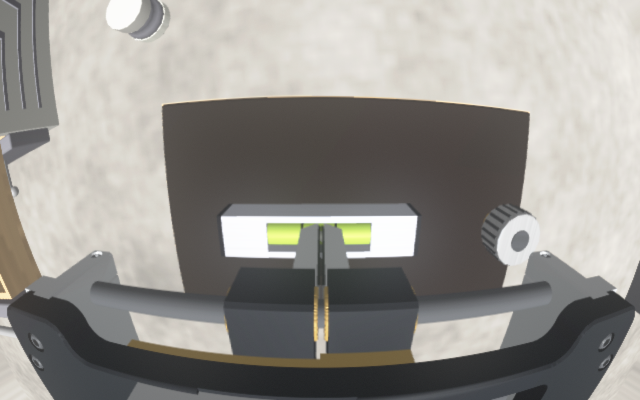

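The level lies flat under the fingers at its middle, around (320,235). The bubble is hidden behind the fingers and does not show on either side. The press holds steady at about 12 N with only about 0.1 mm of give, so I'm handing in.

```bash
python3 -c "
from cell import *
print(close_job())"
```

```text
the job is handed in; nothing more can be done
None
```

I handed the job in at about 37 s with the drawer at its stop, the level free on the board before the press, the bubble about 0.5 mm off centre when last seen, and the fingers pressing steadily at about 12 N; the bubble was hidden by the fingers during the press, and no verdict came back.

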